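# Refit the cooker knob and hold it pressed in

## Robot

A 7-joint arm with a two-finger parallel gripper is mounted at the origin on the work surface. World frame = base frame: x ahead of the robot, y to its left, z up, the work surface at z = 0. Lengths are in m, angles in rad, forces in N, time in s.
With the tool pointing down it reaches from about 0.35 to 0.9 m from the base axis. Payload 8.1 kg.
Tool frame: the origin (TCP) lies at the very end of the fingers, on their centre line; the grasp point (between the pads) lies 19 mm behind it; z points along the fingers, x is the direction in which the jaws open and shut, and the axes are right-handed (so a half turn about z gives the same grasp; the last joint's range is limited). The gripper opens to 85 mm and grips with 20 to 120 N. Pads are 22 mm wide; open, the fingers measure 114 mm over their backs; the gripper's body (76 mm by 85 mm) begins 54 mm behind the grasp point. The pads swing forward as they close: fully open they stand 13 mm farther back than shut.
Start: joints at [1.183, 0.434, 0.025, 1.573, -0.012, 1.134, -0.075], TCP at [0.176, -0.6, 0.231] pointing down, gripper open.
Joint ranges: [-2.62, 2.62], [-0.44, 2.09], [-1.27, 1.32], [0.08, 2.57], [-1.32, 4.46], [0.12, 2], [-2.74, 2.74]. Speed limits (rad/s): [2.22, 2.22, 3.01, 3.01, 3.14, 3.14, 3.14].

## Interface

Orientations are given as [roll, pitch, yaw] about the fixed x, y, z axes, in that order (R = Rz(yaw) Ry(pitch) Rx(roll)).
In Python, from station import ctrl, viewer gives the robot as it stands.
- The arm moves only by the tool arm_command, never from a script. Its argument "rows" is a list that holds one entry, the list of rows, each a list of 5 numbers: the shift along the world's x, y, z in m, then the turn about the world's z in rad, then the finger opening in m, from 0 to 0.0854. In form: [[[tx, ty, tz, roll, claw], ...]]. A call has 1 to 20 rows; each row shifts and turns the commanded pose from where the row before left it; what a row does not reach is not made up. A row lasts 1/12 s, in which the tool goes at most 41.7 mm and 7.16 degrees, less where a joint would pass 70% of its speed; a pose out of reach is approached as far as the arm can. A call with a gripper value outside its range is refused whole. The fingers move at their own pace and stop on an object; the grip force is fixed at half the most. Time passes only in rows, so rows that do not move let the fingers close. It gives the time, the measured TCP pose, the force and the opening at its end, in the units of the state.
- ctrl.get_state(): the state, without advancing time (a new reading comes with each control period).
- viewer.capture(name): name is "side" or "top" or "wrist"; returns (picture, depth): 420x560x3 uint8, red, green, blue; 420x560 float32, m along the optical axis (not along the pixel's ray), 0 where there is no reading.
- viewer.camera_model(name): a dict with "mtx" (3x3 intrinsics, pixels), "D" ([k1, k2, p1, p2, k3] as OpenCV has them; the pictures are not rectified), "extrinsics" (4x4, takes a point from camera to world coordinates). Camera axes: x right, y up, looking along -z (the intrinsics and any distortion apply to the point x, -y, -z); pixel columns grow to the right and rows downward; lengths in m; the calibration is good to about 2 mm. A picture is of the moment at which its call begins: read the wrist's pose just before it. camera_model takes no time and is no camera call; for the wrist camera it gives the pose at the moment of the call.
- ctrl.close_job(): hands the job in, once; it reports no verdict.
The state is a dict: "clock": time; "qpos": joint angles; "qd": joint speeds; "effort": joint torques, N m; "ee_pos": TCP position; "tool_rot": TCP orientation; "force": force on the tool from outside, world axes, zero at the start; "torque": the same for the moment, N m; "opening": opening from 0.0 (shut) to 1.0 (fully open).
Only numpy, scipy, OpenCV 4.12 (cv2) and the standard library are available. Lean on these libraries where they do the work, as an engineer would, in place of code of your own. Each camera call takes 0.05 s, during which the arm holds its last target. There are 200 camera calls.

## Task

The small cooker has lost its control knob: pull the cabinet's drawer all the way out to its stop and leave it open, take the knob from the drawer, turn it so that the flat in its bore matches the flat of the cooker's D-shaped shaft, and push it fully home on the shaft. Then press the knob all the way in against the shaft's spring, and finish while still holding it pressed in. Leave the low can and the two lidded jars on the table standing where they are.

Things in the scene. Friction and masses are not known exactly. Their poses are not given: they have to be found in the camera images.
- cabinet: White cabinet 220 mm deep (x), 240 wide (y), 84 tall, fixed on the table, one drawer in its front (-x). Origin under its centre. The drawer's floor is 22 mm above the table, its side walls 40 mm high and 198 mm apart. The knob and a low brass ring (56 mm across, 14 tall) lie in its front half, side by side.
- cabinet_drawer0_handle (a point): Middle of the drawer's level steel bar handle: bar 11 mm thick, 120 mm long, along this frame's y, 46 mm above the table, its centre 35 mm clear of the drawer front. The drawer slides out along this frame's -x (friction 1 N). The front wall's inner face is 56 mm from the bar, towards +x.
- cabinet_drawer0 (a joint): How far the drawer is pulled out, in m: 0 closed, 0.1496 at its stop. It starts between 0 and 0.015.
- knob_grip (a point): Black plastic knob, 41 mm tall, 60 g, upright in the drawer. Round skirt 48 mm across, 21 tall; on it an upright bar grip 14 mm thick, 20 tall, along this frame's x, from 21 mm behind the axis to a pointed nose 29 mm ahead of it (+x). This point: on the axis at mid bar height, 31 mm above the underside, 10 below the top; z up. Hidden until the drawer is open.
- knob_seat (a point): Ceiling of the D-shaped bore, on the knob's axis, 13 mm below knob_grip; with the knob fully home it lies on shaft_tip. The bore opens in the underside: 16 mm in diameter, 18 mm deep, its flat 4 mm from the axis on the side of the bar's nose (+x). In the drawer the nose points to the cabinet's back, within 0.9 rad.
- cooker: Steel single-ring cooker, a box 320 mm deep (x), 240 wide (y), 85 tall, fixed on the table; origin under the middle of its back edge, front at -x. Burner and pan support on top, up to 28 mm high. The bare shaft stands on its top, 262 mm ahead of the origin (-x). The shaft's flat starts within 1 rad of facing the cooker's back.
- shaft_tip (a point): Centre of the top end of the upright steel D-shaft, 113 mm above the table, 28 mm above the cooker's top when not pressed. Shaft 14 mm in diameter with a flat 3 mm from its axis, tip chamfered 2 mm. This frame's x points out of the flat, z up: the knob goes on with its x along this x. Stiff to turn (0.25 N m).
- shaft (a joint): How far the shaft is pressed down against its spring, in m: 0 free, 0.008 at its stop. The spring needs about 3 N to start and 9 N at the stop, and pushes back when let go. With the knob home, its skirt is 10 mm above the cooker's top when free and 2 mm at the stop.
- fish_can: Low steel can 58 mm across, 36 mm tall, standing on the table between cabinet and cooker; origin under its centre. To be left alone.
- jar_a: Glass jar 76 mm across, 120 mm tall, at the left of the table. To be left alone.
- jar_b: Green glass jar 72 mm across, 100 mm tall, at the right of the table. To be left alone.

How it is judged:
By the outcome, as a careful person would: the job done as asked, in the order asked, and still so for the second after the job is handed in, while the arm keeps its last pose, push and grip.
It also fails if it takes over 62 s, if anything falls off the work surface, if the arm or the gripper's body presses on something with over 40 N, if the wrist force passes 120 N, or if a joint passes its speed limit or range.

## Working session

There is one attempt and no reset: what is moved stays moved. The work goes in short steps, Python scripts to look and compute and a tool call to move; the robot and the scene stay as the last step left them, time stands still between calls to the robot, and variables do not carry over. Pictures are saved under pics/ and viewed, on a budget of 10 in all, crops included, one or two more only if the job needs it, and the job is handed in when it is done.

Besides the shell and the picture viewer there is one more tool, called as a command line: name --argument value ..., lists and objects as JSON in quotes. arm_command: Moves the arm, as the interface text tells. Its arguments: {"type":"object","properties":{"rows":{"type":"array"}},"required":["rows"]}

```bash
ls; mkdir -p pics; cat > h.py <<'E'
import numpy as np, cv2
from station import ctrl, viewer
def cap(name, fn=None):
    m=viewer.camera_model(name); im,d=viewer.capture(name)
    if fn: cv2.imwrite('pics/'+fn, cv2.cvtColor(im,cv2.COLOR_RGB2BGR)); np.savez('pics/'+fn+'.npz',im=im,d=d,K=m['mtx'],D=m['D'],E=m['extrinsics'])
    return im,d,m
def load(fn):
    z=np.load('pics/'+fn+'.npz'); return z['im'],z['d'],dict(mtx=z['K'],D=z['D'],extrinsics=z['E'])
def ray(m,u,v):
    p=cv2.undistortPoints(np.array([[[u,v]]],float),np.array(m['mtx']),np.array(m['D']))[0,0]
    return np.array([p[0],-p[1],-1.])
def pt(m,d,u,v,r=1):
    w=d[v-r:v+r+1,u-r:u+r+1]; w=w[w>0]; z=np.median(w)
    E=np.array(m['extrinsics']); return E[:3,:3]@(ray(m,u,v)*z)+E[:3,3]
def atz(m,u,v,h):
    E=np.array(m['extrinsics']); r=E[:3,:3]@ray(m,u,v); o=E[:3,3]; return o+r*(h-o[2])/r[2]
def cloud(m,d):
    H,W=d.shape; g=np.stack(np.meshgrid(np.arange(W),np.arange(H)),-1).reshape(-1,1,2).astype(float)
    p=cv2.undistortPoints(g,np.array(m['mtx']),np.array(m['D']))[:,0]; z=d.reshape(-1,1)
    P=np.hstack([p[:,:1],-p[:,1:],-np.ones_like(z)])*z
    E=np.array(m['extrinsics']); return (P@E[:3,:3].T+E[:3,3]).reshape(H,W,3)
E
python3 - <<'E'
from h import *
a=cap('top','top0.png'); b=cap('side','side0.png')
cv2.imwrite('pics/both0.png',cv2.resize(cv2.cvtColor(np.hstack([a[0],b[0]]),cv2.COLOR_RGB2BGR),(800,300)))
print(ctrl.get_state())
for n in('top','side'): print(viewer.camera_model(n))
E
```

```text
pics
{'clock': 0.1, 'qpos': array([ 1.18343071,  0.4351506 ,  0.02496662,  1.57400034, -0.01156735,
        1.1340115 , -0.07511061]), 'qd': array([ 0.00120109, -0.00022977,  0.00136214, -0.00215673,  0.00083261,
        0.00212296, -0.00111406]), 'effort': array([ 3.90052955e-03, -6.71749091e+01,  1.02886766e+00, -3.16901314e+01,
        1.59087003e-02,  7.19483796e-03, -2.91241872e-05]), 'ee_pos': array([ 0.17539821, -0.59941046,  0.2306083 ]), 'tool_rot': array([ 3.14143652e+00,  1.41697204e-03, -1.28609062e+00]), 'force': array([-0.16495381, -0.13113375, -0.83025845]), 'torque': array([-0.06354823, -0.00401438,  0.01169669]), 'opening': 0.9985499961907977}
{'mtx': array([[453.69683166,   0.        , 283.41705242],
       [  0.        , 453.69683166, 214.08878087],
       [  0.        ,   0.        ,   1.        ]]), 'D': array([-0.12837742,  0.        ,  0.        ,  0.        ,  0.        ]), 'extrinsics': array([[ 0.02718866,  0.9930142 , -0.11481973,  0.46894385],
       [-0.99947345,  0.02903927,  0.01447546, -0.00421613],
       [ 0.01770862,  0.1143657 ,  0.99328087,  1.29050903],
       [ 0.        ,  0.        ,  0.        ,  1.        ]])}
{'mtx': array([[501.99234142,   0.        , 273.84083044],
       [  0.        , 501.99234142, 211.51528737],
       [  0.        ,   0.        ,   1.        ]]), 'D': array([-0.04557041,  0.        ,  0.        ,  0.        ,  0.        ]), 'extrinsics': array([[-0.83568809,  0.31484022, -0.45000117, -0.08390615],
       [-0.5491109 , -0.49410471,  0.67404581,  1.0210567 ],
       [-0.01013097,  0.8103926 ,  0.58579962,  0.9851344 ],
       [ 0.        ,  0.        ,  0.        ,  1.        ]])}
```

View pics/top0.png

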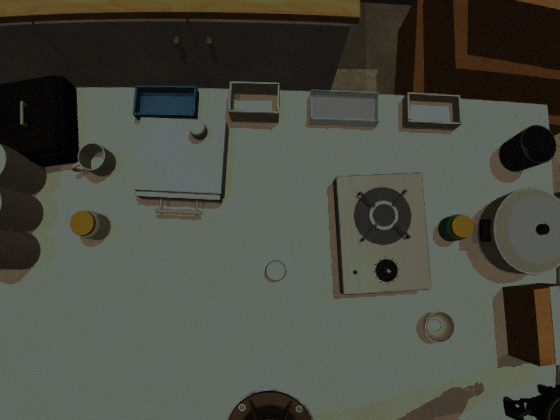

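The top view shows the cabinet with its handle at about (180,212), the cooker with its shaft at about (387,270), the can at (275,270) and the jars at (84,224) and (457,228). I'll enlarge the cabinet and shaft areas.

```bash
python3 - <<'E'
from h import *
im,d,m=load('top0.png')
b=cv2.cvtColor(im,cv2.COLOR_RGB2BGR); b=np.clip(b.astype(float)*2,0,255).astype(np.uint8)
A=cv2.resize(b[180:230,130:230],(800,400),interpolation=cv2.INTER_CUBIC)
S=cv2.resize(b[250:290,362:412],(250,200),interpolation=cv2.INTER_CUBIC)
s,_,ms=load('side0.png'); s=np.clip(cv2.cvtColor(s,cv2.COLOR_RGB2BGR).astype(float)*2,0,255).astype(np.uint8)
C=np.zeros((600,800,3),np.uint8); C[:400]=A; C[400:,:250]=S; C[400:,260:527]=cv2.resize(s,(267,200))
cv2.imwrite('pics/c1.png',C)
P=cloud(m,d)
for n,h0,h1,box in [('cab',.075,.095,(120,110,240,215)),('cooker',.078,.092,(325,165,440,305)),('handle',.035,.06,(145,202,215,222)),('can',.03,.045,(255,250,295,290)),('jara',.11,.13,(60,200,110,250)),('jarb',.09,.12,(430,205,480,250)),('shaft',.1,.125,(370,255,405,285))]:
    u0,v0,u1,v1=box; Q=P[v0:v1,u0:u1].reshape(-1,3); k=(Q[:,2]>h0)&(Q[:,2]<h1); Q=Q[k]
    r=cv2.minAreaRect((Q[:,:2]*1000).astype(np.float32)); print(n,k.sum(),Q.mean(0).round(4),np.median(Q[:,2]).round(4),r)
E
```

```text
cab 6214 [0.7592 0.267  0.0841] 0.0841 ((771.04052734375, 249.83160400390625), (278.001220703125, 250.65701293945312), 88.81584167480469)
cooker 9122 [ 0.5599 -0.2899  0.0858] 0.0857 ((567.1264038085938, -292.595947265625), (320.9441223144531, 241.0342559814453), 4.704889297485352)
handle 228 [0.6139 0.2689 0.0505] 0.0505 ((620.5991821289062, 270.1459655761719), (34.18199920654297, 128.1272430419922), 2.011653184890747)
can 276 [ 0.4575 -0.0041  0.0365] 0.0366 ((457.254150390625, -3.6071510314941406), (46.74987030029297, 49.599639892578125), 1.445380687713623)
jara 482 [0.5654 0.51   0.12  ] 0.1203 ((565.3780517578125, 511.31597900390625), (63.90877151489258, 65.02117919921875), 5.011922359466553)
jarb 404 [ 0.588  -0.5053  0.0996] 0.0999 ((588.5547485351562, -505.70770263671875), (60.121822357177734, 60.858909606933594), 88.3511962890625)
shaft 23 [ 0.4654 -0.2981  0.1113] 0.1115 ((464.42694091796875, -298.79193115234375), (15.042332649230957, 9.599899291992188), 53.77579879760742)
```

View pics/c1.png

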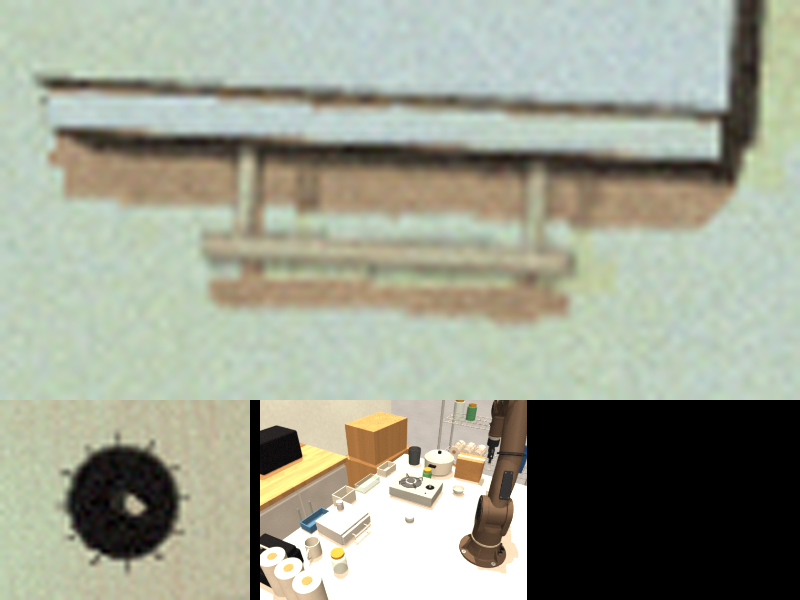

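```bash
python3 - <<'E'
from h import *
im,d,m=load('top0.png')
a=atz(m,155.6,210.4,.0515); b=atz(m,201.5,212.9,.0515); print('handle',a,b,(a+b)/2,np.linalg.norm(a-b),'yaw',np.arctan2(-(a-b)[0],(a-b)[1]))
a=atz(m,135.2,190.0,.084); b=atz(m,221,193.3,.084); print('cab front top edge',a,b,'yaw',np.arctan2(-(a-b)[0],(a-b)[1]))
P=cloud(m,d); Q=P[165:305,325:440].reshape(-1,3); Q=Q[abs(Q[:,2]-.085)<.006]
print(cv2.boxPoints(cv2.minAreaRect((Q[:,:2]*1000).astype(np.float32))))
print(pt(m,d,388,271),atz(m,388.3,270.6,.113))
E
```

```text
handle [0.61209958 0.33156843 0.0515    ] [0.60886884 0.20327257 0.0515    ] [0.61048421 0.2674205  0.0515    ] 0.12833653045969204 yaw -0.025176601933600506
cab front top edge [0.66250391 0.38265031 0.084     ] [0.65981535 0.14772578 0.084     ] yaw -0.011443859579604643
[[ 396.88864 -185.89644]
 [ 417.29074 -425.95996]
 [ 736.99304 -398.78973]
 [ 716.59094 -158.7262 ]]
[ 0.46360629 -0.29822184  0.11320153] [ 0.46466108 -0.29906077  0.113     ]
```

arm_command --rows '[[[0.018,0.036,0,0.06,0.03],[0.018,0.036,0,0.06,0.03],[0.018,0.036,0,0.06,0.03],[0.018,0.036,0,0.06,0.03],[0.018,0.036,0,0.06,0.03],[0.018,0.036,0,0.06,0.03],[0.018,0.036,0,0.06,0.03],[0.018,0.036,0,0.06,0.03],[0.018,0.036,0,0.06,0.03],[0.018,0.036,0,0.06,0.03],[0.018,0.036,0,0.06,0.03],[0.018,0.036,0,0.06,0.03],[0.018,0.036,0,0.06,0.03],[0.018,0.036,0,0.06,0.03],[0.018,0.036,0,0.06,0.03],[0.018,0.036,0,0.06,0.03],[0.018,0.036,0,0.06,0.03],[0.018,0.036,0,0.06,0.03],[0.018,0.036,0,0.06,0.03],[0,0,0,0,0.03]]]'

```text
clock: 1.77
ee_pos: [0.5193, 0.0927, 0.2315]
tool_rot: [-3.136, -0.001, -0.134]
force: [-0.3, 1.1, 1.3]
opening: 0.348
```

arm_command --rows '[[[0.013,0.025,-0.012,0.0165,0.03],[0.013,0.025,-0.012,0.0165,0.03],[0.013,0.025,-0.012,0.0165,0.03],[0.013,0.025,-0.012,0.0165,0.03],[0.013,0.025,-0.012,0.0165,0.03],[0.013,0.025,-0.012,0.0165,0.03],[0.013,0.025,-0.012,0.0165,0.03],[0,0,0,0,0.03],[0,0,0,0,0.03]]]'

```text
clock: 2.52
ee_pos: [0.6077, 0.2606, 0.1456]
tool_rot: [3.141, 0.003, -0.028]
force: [-0.7, -0.9, -0.1]
opening: 0.352
```

```bash
python3 - <<'E'
from h import *
im,d,m=cap('wrist','w1.png'); print(ctrl.get_state()['ee_pos'],ctrl.get_state()['tool_rot'],m['extrinsics'])
cv2.imwrite('pics/w1b.png',np.clip(cv2.cvtColor(im,cv2.COLOR_RGB2BGR).astype(float)*1.7,0,255))
E
```

```text
[0.60807735 0.2591846  0.14641097] [ 3.14083613e+00  1.55557995e-03 -2.99377648e-02] [[ 0.99958181  0.02701627  0.01031105  0.61111019]
 [-0.02884584  0.95658692  0.29001619  0.33454005]
 [-0.00202826 -0.29019234  0.95696619  0.28750681]
 [ 0.          0.          0.          1.        ]][ WARN:0@1.088] global loadsave.cpp:1063 imwrite_ Unsupported depth image for selected encoder is fallbacked to CV_8U.
```

View pics/w1b.png

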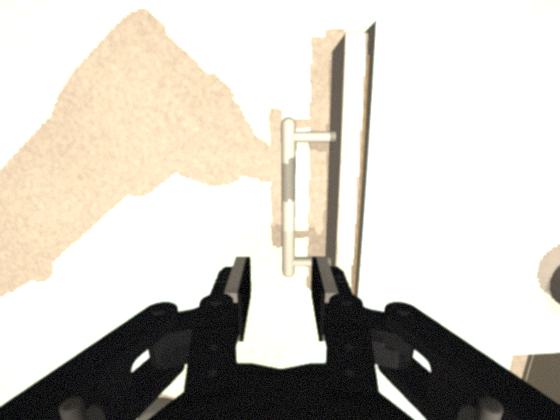

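The wrist view shows the bar from (288,122) to (290,275), with the jaws on either side of its near end.

```bash
python3 - <<'E'
from h import *
im,d,m=load('w1.png')
a=atz(m,288.5,122,.0515); b=atz(m,289.5,273,.0515); print(a,b,(a+b)/2,np.linalg.norm(a-b),np.arctan2(-(a-b)[0],(a-b)[1]))
print(atz(m,345,60,.0515)-atz(m,288.5,122,.0515),pt(m,d,289,150),pt(m,d,289,240),[pt(m,d,355,v) for v in(60,150,250)])
E
```

```text
[0.6161609  0.33200276 0.0515    ] [0.61436222 0.21163945 0.0515    ] [0.61526156 0.27182111 0.0515    ] 0.12037675006733013 -0.014942644459758002
[ 3.99022876e-02  4.05971735e-02 -2.77555756e-17] [0.61609211 0.31198237 0.05101706] [0.61457314 0.24066605 0.05064861] [array([0.65883782, 0.3694421 , 0.07039794]), array([0.66039516, 0.31274208, 0.07101689]), array([0.66352807, 0.23874182, 0.06971421])]
```

arm_command --rows '[[[0.007,0.011,0,0.014,0.026],[0,0,-0.03,0,0.026],[0,0,-0.03,0,0.026],[0,0,-0.03,0,0.026],[0,0,-0.014,0,0.026],[0,0,-0.01,0,0.026],[0,0,0,0,0.0],[0,0,0,0,0.0],[0,0,0,0,0.0],[0,0,0,0,0.0],[0,0,0,0,0.0]]]'

```text
clock: 3.48
ee_pos: [0.6142, 0.2691, 0.0331]
tool_rot: [3.14, 0.003, -0.017]
force: [-5.2, -2.1, -13.0]
opening: 0.103
```

arm_command --rows '[[[-0.005,0,0,0,0],[-0.01,0,0,0,0],[-0.012,0,0,0,0],[-0.012,0.001,0,0,0],[-0.012,0,0,0,0],[-0.012,0,0,0,0],[-0.012,0,0,0,0],[-0.012,0.001,0,0,0],[-0.012,0,0,0,0],[-0.012,0,0,0,0],[-0.01,0,0,0,0],[-0.008,0,0,0,0],[-0.005,0,0,0,0],[-0.005,0,0,0,0],[0,0,0,0,0]]]'

```text
clock: 4.73
ee_pos: [0.4754, 0.272, 0.0331]
tool_rot: [3.141, 0.001, -0.016]
force: [-1.3, 0.4, -24.5]
opening: 0.1
```

arm_command --rows '[[[-0.003,0,-0.002,0,0],[-0.003,0,0,0,0],[-0.003,0,0,0,0],[-0.003,0,0,0,0],[-0.003,0,0,0,0],[-0.002,0,0,0,0],[0,0,0,0,0]]]'

```text
clock: 5.32
ee_pos: [0.4645, 0.2724, 0.033]
tool_rot: [-3.139, -0.008, -0.019]
force: [11.5, -4.3, -10.5]
opening: 0.102
```

arm_command --rows '[[[0,0,0,0,0.03],[0,0,0,0,0.03],[0,0,0,0,0.03],[0.004,0,0,0,0.03],[0,0,0.03,0,0.03],[0,0,0.03,0,0.03],[0,0,0.03,0,0.03],[0.02,0,0.03,0,0.05],[0.025,0,0.03,0,0.05],[0.025,0,0.03,0,0.05],[0.02,0,0.01,0,0.05],[0,0,0,0,0.05],[0,0,0,0,0.05]]]'

```text
clock: 6.4
ee_pos: [0.5546, 0.2724, 0.2219]
tool_rot: [-3.14, -0.001, -0.018]
force: [-1.5, -1.0, -0.5]
opening: 0.589
```

```bash
python3 - <<'E'
from h import *
im,d,m=cap('wrist','w2.png'); print(ctrl.get_state()['ee_pos'],ctrl.get_state()['tool_rot'],ctrl.get_state()['force'])
cv2.imwrite('pics/w2b.png',np.clip(cv2.cvtColor(im,cv2.COLOR_RGB2BGR).astype(float)*1.5,0,255).astype(np.uint8))
E
```

```text
[0.55311111 0.27244625 0.22104337] [-3.14126365e+00  6.31935330e-04 -1.62638823e-02] [ 0.00264577 -0.19420455 -0.73361219]
```

View pics/w2b.png

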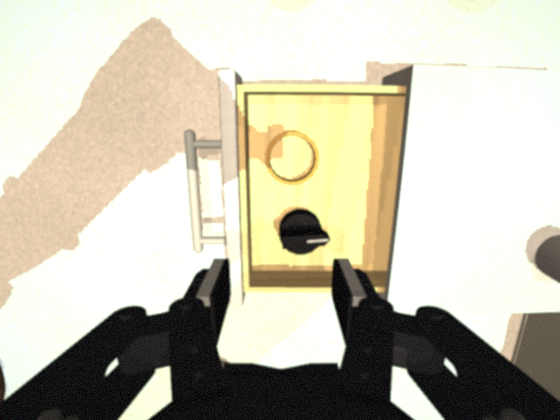

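The drawer is open; the knob is at (302,231) with its nose to the right at about (328,240), the ring at (291,157) and the handle at about (194,190). I'll take the knob pose from depth, with a crop to check it.

```bash
python3 - <<'E'
from h import *
im,d,m=load('w2.png')
c=im[195:265,265:345][:,:,::-1].astype(float); c=255*np.clip(c/255*1.5,0,1)**0.45
cv2.imwrite('pics/c2.png',cv2.resize(c.astype(np.uint8),(800,700),interpolation=cv2.INTER_CUBIC)[:600])
P=cloud(m,d)[195:265,265:345].reshape(-1,3)
for lo,hi in((.053,.07),(.036,.049)):
    Q=P[(P[:,2]>lo)&(P[:,2]<hi)]; Q=Q[(abs(Q[:,1]-np.median(Q[:,1]))<.04)&(abs(Q[:,0]-np.median(Q[:,0]))<.04)]
    r=cv2.minAreaRect((Q[:,:2]*1000).astype(np.float32)); print(len(Q),Q.mean(0),r,cv2.boxPoints(r).round(1).tolist())
    e=np.linalg.eigh(np.cov(Q[:,:2].T)); print(np.arctan2(e[1][1,1],e[1][0,1]))
for z,u,v in((.0515,190,133),(.0515,197,250)): print(atz(m,u,v,z))
E
```

```text
711 [0.57876677 0.22752474 0.06134345] ((580.3350219726562, 226.34310913085938), (49.93022537231445, 14.666914939880371), 2.6277780532836914) [[555.0999755859375, 232.5], [555.7000122070312, 217.89999389648438], [605.5999755859375, 220.1999969482422], [604.9000244140625, 234.8000030517578]]
-3.086301171108637
812 [0.57550923 0.23293853 0.04238914] ((576.4698486328125, 226.59063720703125), (47.166080474853516, 47.427215576171875), 37.61814880371094) [[543.2999877929688, 231.0], [572.2999877929688, 193.39999389648438], [609.5999755859375, 222.1999969482422], [580.7000122070312, 259.79998779296875]]
1.5745544868024282
[0.46938577 0.33519828 0.0515    ]
[0.46485129 0.21315948 0.0515    ]
```

View pics/c2.png

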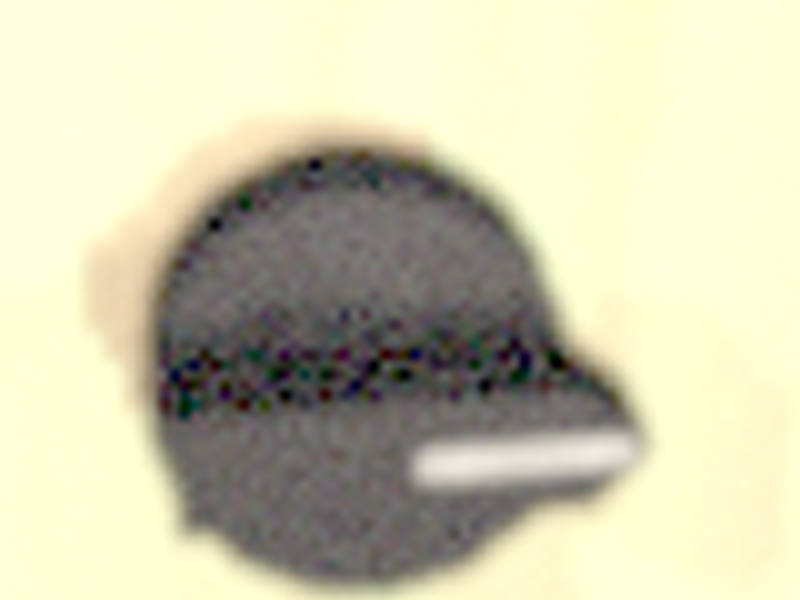

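arm_command --rows '[[[0.002,-0.004,0,-0.115,0.045],[0.002,-0.004,0,-0.115,0.045],[0.002,-0.004,0,-0.115,0.045],[0.002,-0.004,-0.01,-0.115,0.045],[0.002,-0.004,-0.01,-0.115,0.045],[0.002,-0.004,-0.01,-0.115,0.045],[0.002,-0.004,-0.01,-0.115,0.045],[0.002,-0.004,-0.01,-0.115,0.045],[0.002,-0.004,-0.01,-0.115,0.045],[0.002,-0.004,-0.01,-0.115,0.045],[0.002,-0.004,-0.01,-0.115,0.045],[0.001,-0.002,-0.01,-0.115,0.045],[0,0,0,-0.115,0.045],[0,0,0,0,0.045],[0,0,0,0,0.045]]]'

```text
clock: 7.7
ee_pos: [0.5752, 0.2266, 0.1308]
tool_rot: [3.14, -0.0, -1.507]
force: [0.3, -0.5, 0.2]
opening: 0.523
```

```bash
python3 - <<'E'
from h import *
im,d,m=cap('wrist','w3.png'); print(ctrl.get_state()['ee_pos'],ctrl.get_state()['tool_rot'])
P=cloud(m,d); 
k=(P[...,2]>.055)&(P[...,2]<.068)&(abs(P[...,0]-.58)<.035)&(abs(P[...,1]-.226)<.035)
Q=P[k]; r=cv2.minAreaRect((Q[:,:2]*1000).astype(np.float32)); print(len(Q),Q.mean(0),r)
im2,dm,mm=load('w2.png'); a=atz(mm,308,241.7,.063);b=atz(mm,328.5,239.5,.063); print('line',a,b,np.arctan2(*(b-a)[1::-1]))
c=im[:,:,::-1].astype(float); c=255*np.clip(c/255*1.5,0,1)**0.5
cv2.imwrite('pics/w3b.png',c.astype(np.uint8))
E
```

```text
[0.57566094 0.22673644 0.13113114] [ 3.14085302e+00 -1.64550156e-05 -1.50632730e+00]
1270 [0.58096867 0.22591918 0.06205769] ((581.128662109375, 225.76951599121094), (49.36211395263672, 13.593647956848145), 3.308983087539673)
line [0.58289537 0.22522384 0.063     ] [0.60384339 0.22721487 0.063     ] 0.09476136734532965
```

View pics/w3b.png

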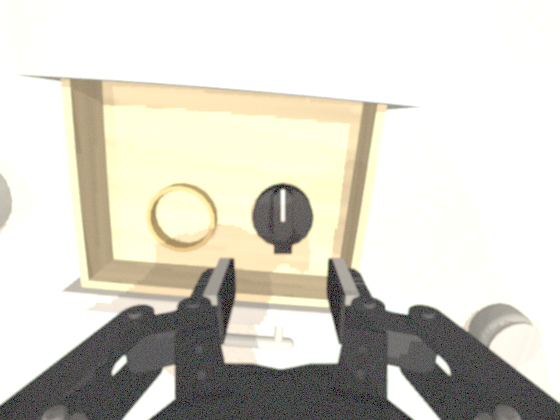

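The knob lies centred between the jaws and in line with them: white line at (283,190)–(283,220), skirt centred at (283,215).

arm_command --rows '[[[0.0015,-0.001,-0.02,0,0.045],[0,0,-0.025,0,0.045],[0,0,-0.025,0,0.045],[0,0,-0.012,0,0.045],[0,0,0,0,0.045],[0,0,0,0,0.03],[0,0,0,0,0.02],[0,0,0,0,0.005],[0,0,0,0,0],[0,0,0,0,0],[0,0,0,0,0],[0,0,0,0,0]]]'

```text
clock: 8.75
ee_pos: [0.5792, 0.2258, 0.0512]
tool_rot: [-3.139, 0.001, -1.511]
force: [-0.4, -0.1, 7.1]
opening: 0.144
```

arm_command --rows '[[[0,0,0.005,0,0],[0,0,0.015,0,0],[0,0,0.03,0,0],[0,0,0.035,0,0],[0,0,0.035,0,0],[0,0,0.03,0,0],[-0.01,-0.02,0,0,0],[-0.01,-0.032,0,0,0],[-0.01,-0.034,0,0,0],[-0.01,-0.034,0,0,0],[-0.01,-0.034,0,0,0],[-0.01,-0.034,0,0,0],[-0.01,-0.034,0,0,0],[-0.01,-0.034,0,0,0],[-0.01,-0.034,0,0,0],[-0.01,-0.034,0,0,0],[-0.01,-0.034,0,0,0],[-0.01,-0.034,0,0,0],[-0.01,-0.034,0,0,0],[0,0,0,0,0]]]'

```text
clock: 10.42
ee_pos: [0.4451, -0.2083, 0.2]
tool_rot: [3.141, -0.003, -1.52]
force: [-0.6, -1.2, -0.4]
opening: 0.142
```

arm_command --rows '[[[-0.01,-0.034,0,0,0],[-0.01,-0.034,0,0,0],[-0.01,-0.034,0,0,0],[0,0,0,0,0],[0,0,0,0,0],[0,0,0,0,0]]]'

```text
clock: 10.92
ee_pos: [0.4183, -0.3022, 0.1996]
tool_rot: [-3.141, 0.0, -1.512]
force: [-0.6, 0.2, -0.2]
opening: 0.142
```

```bash
python3 - <<'E'
from h import *
im,d,m=cap('wrist','w4.png'); s=ctrl.get_state(); print(s['ee_pos'],s['tool_rot'],s['force'],s['opening'])
c=im[:,:,::-1].astype(float); c=255*np.clip(c/255*1.5,0,1)**0.5
cv2.imwrite('pics/w4b.png',c.astype(np.uint8))
E
```

```text
[ 0.41855519 -0.30158208  0.19955211] [-3.14117676e+00  5.52728014e-04 -1.51022921e+00] [ 0.9577027   0.07985944 -1.19515004] 0.139275171208369
```

View pics/w4b.png

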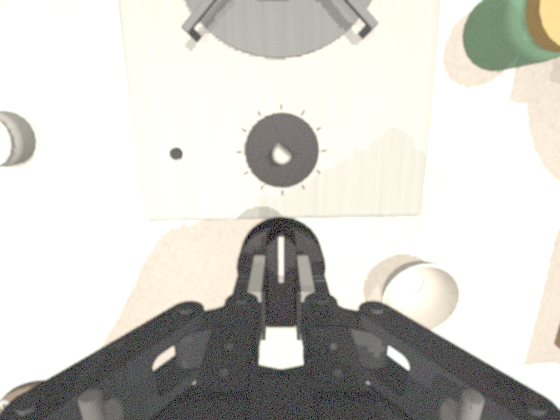

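Knob held (white line (281,237)–(281,283)); the shaft is at (282,153). I'll enlarge it and read the flat.

```bash
python3 - <<'E'
from h import *
im,d,m=load('w4.png')
c=im[132:172,260:305][:,:,::-1].astype(float); c=255*np.clip(c/255*1.2,0,1)**0.7
c2=im[215:305,230:335][:,:,::-1].astype(float); c2=255*np.clip(c2/255*1.5,0,1)**0.4
o=np.zeros((480,800,3),np.uint8); o[:480,:540]=cv2.resize(c.astype(np.uint8),(540,480),interpolation=cv2.INTER_CUBIC)
o[:223,540:]=cv2.resize(c2.astype(np.uint8),(260,223))
cv2.imwrite('pics/c4.png',o)
P=cloud(m,d)[132:172,260:305]; k=(P[...,2]>.107)&(P[...,2]<.12); Q=P[k]; print(k.sum(),Q.mean(0),np.median(Q[:,2]),cv2.minAreaRect((Q[:,:2]*1000).astype(np.float32)))
E
```

```text
219 [ 0.46746768 -0.29858028  0.11151233] 0.11152491706455614 ((466.84466552734375, -298.21685791015625), (13.460808753967285, 9.504648208618164), 52.84782791137695)
```

View pics/c4.png

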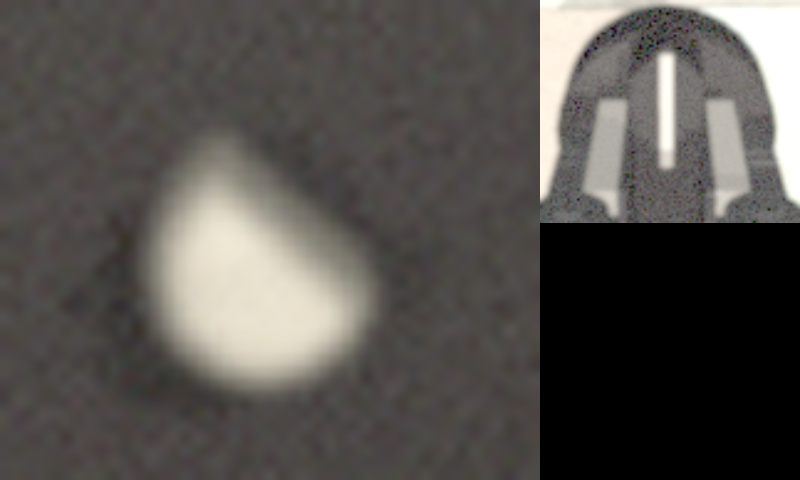

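```bash
cat > fit.py <<'E'
from h import *
from scipy.optimize import minimize
def dfit(fn,z=.112,c0=(.4675,-.299)):
    im,d,m=load(fn); E=m['extrinsics']
    n=300; xs=c0[0]+(np.arange(n)-n/2)*1e-4; ys=c0[1]+(np.arange(n)-n/2)*1e-4
    X,Y=np.meshgrid(xs,ys,indexing='ij'); W=np.stack([X,Y,np.full_like(X,z)],-1).reshape(-1,3)
    C=(W-E[:3,3])@E[:3,:3]; C=C*[1,-1,-1]
    uv,_=cv2.projectPoints(C.reshape(-1,1,3),np.zeros(3),np.zeros(3),m['mtx'],m['D']); uv=uv.reshape(n,n,2).astype(np.float32)
    g=cv2.remap(cv2.cvtColor(im,cv2.COLOR_RGB2GRAY).astype(np.float32),uv[...,0],uv[...,1],cv2.INTER_CUBIC)
    lo,hi=np.percentile(g,30),np.percentile(g,99); g=np.clip((g-lo)/(hi-lo),0,1)
    def mod(p):
        cx,cy,r,t,f=p; x,y=(X-c0[0])*1e3-cx,(Y-c0[1])*1e3-cy
        s=lambda q:1/(1+np.exp(-np.clip(q/.35,-50,50)))
        return s(r-np.hypot(x,y))*s(f-(x*np.cos(t)+y*np.sin(t)))
    b=min((minimize(lambda p:((mod(p)-g)**2).mean(),[0,0,6.5,t,2.5],method='Nelder-Mead',options=dict(maxiter=1500)) for t in(-.9,-.4,.2)),key=lambda q:q.fun)
    cx,cy,r,t,f=b.x; print('axis',c0[0]+cx/1e3,c0[1]+cy/1e3,'r',r,'yaw',t,'flat',f,b.fun)
E
python3 - <<'E'
from fit import *
for z in(.111,.113): dfit('w4.png',z)
im,d,m=load('w4.png'); P=cloud(m,d)[200:320,220:340].reshape(-1,3)
print('knob heights',np.histogram(P[:,2],np.arange(.16,.23,.004)))
import json
Q=P[(P[:,2]>.207)&(P[:,2]<.225)&(abs(P[:,1]+.302)<.012)]; print(len(Q),Q.mean(0),Q[:,0].max(),np.median(Q[:,2]))
Q=P[(P[:,2]>.185)&(P[:,2]<.205)]; print(len(Q),Q[:,0].max(),np.median(Q[:,2]),Q[:,1].min(),Q[:,1].max())
# nose line
a=atz(m,281,237,.212);b=atz(m,281,283,.212);print(a,b)
E
```

```text
axis 0.46848329127996147 -0.29984575812449765 r 6.301825358381203 yaw -0.6837435614717096 flat 2.5389283725760263 0.003030866358973123
axis 0.46869394512388796 -0.2998263411376789 r 6.24881738694694 yaw -0.6839466909555507 flat 2.5178232941506824 0.0029428893648267623
knob heights (array([   0,    0,   83,  146,  148,  151,  192, 1328,   88,   73,  118,
        240, 2456,  327,  273,  324,  338]), array([0.16 , 0.164, 0.168, 0.172, 0.176, 0.18 , 0.184, 0.188, 0.192,
       0.196, 0.2  , 0.204, 0.208, 0.212, 0.216, 0.22 , 0.224, 0.228]))
2934 [ 0.42407624 -0.30179417  0.21201393] 0.44469855225537036 0.21086277669938727
1816 0.44517482737619785 0.1907226581062309 -0.3260908044573942 -0.27805515687635457
[ 0.44318487 -0.30064485  0.212     ] [ 0.42062837 -0.30197525  0.212     ]
```

```bash
python3 - <<'E'
from h import *
from scipy.optimize import least_squares
im,d,m=load('w4.png'); P=cloud(m,d)[200:320,220:340].reshape(-1,3)
Q=P[(P[:,2]>.187)&(P[:,2]<.194)]
B=[]
for y in np.arange(-.325,-.278,.001):
    s=Q[abs(Q[:,1]-y)<.0007]
    if len(s) and abs(y+.302)>.009: B.append(s[s[:,0].argmax(),:2])
B=np.array(B); B=B[B[:,0]>.42]
r=least_squares(lambda p:np.hypot(B[:,0]-p[0],B[:,1]-p[1])-.0237,[.416,-.302],loss='soft_l1',f_scale=.001)
print(r.x,np.abs(r.fun).max()); print((B*1000).round(1).tolist())
Q=P[(P[:,2]>.207)&(P[:,2]<.215)&(abs(P[:,1]+.302)<.008)]
for x in np.arange(.415,.447,.002):
    s=Q[abs(Q[:,0]-x)<.001]; 
    if len(s): print(round(x,3),len(s),s[:,1].min().round(4),s[:,1].max().round(4))
E
```

```text
[ 0.41647813 -0.30196509] 0.0004385703942704107
[[423.9, -324.7], [426.7, -323.4], [428.3, -322.5], [429.4, -321.5], [431.0, -320.9], [432.4, -319.6], [433.2, -318.4], [434.1, -317.6], [435.1, -316.7], [435.9, -315.7], [436.4, -314.7], [437.0, -313.5], [437.9, -312.4], [438.2, -311.4], [438.6, -310.7], [438.5, -293.2], [437.9, -292.3], [437.8, -290.7], [437.8, -290.7], [436.2, -289.3], [435.9, -288.3], [435.3, -287.1], [434.0, -286.5], [433.6, -285.6], [432.7, -284.6], [431.1, -283.6], [429.8, -282.5], [429.0, -281.6], [426.8, -280.5], [423.1, -279.4]]
0.415 105 -0.3083 -0.2959
0.417 101 -0.3082 -0.2957
0.419 109 -0.308 -0.2956
0.421 103 -0.3079 -0.2956
0.423 112 -0.3078 -0.2954
0.425 112 -0.3077 -0.2953
0.427 110 -0.3075 -0.2952
0.429 125 -0.3075 -0.2941
0.431 165 -0.31 -0.294
0.433 127 -0.3077 -0.294
0.435 117 -0.3075 -0.2943
0.437 125 -0.3074 -0.2943
0.439 133 -0.3073 -0.2941
0.441 97 -0.3059 -0.2958
0.443 70 -0.3038 -0.2976
0.445 15 -0.3015 -0.2992
```

arm_command --rows '[[[0.002,0.005,-0.003,-0.1,0],[0.002,0.005,-0.005,-0.1,0],[0.001,0.005,-0.005,-0.1,0],[0.001,0.005,-0.005,-0.1,0],[0.001,0.005,-0.005,-0.1,0],[0.001,0.005,-0.005,-0.1,0],[0.001,0.0055,-0.002,-0.1,0],[0,0,0,-0.045,0],[0,0,0,0,0],[0,0,0,0,0],[0,0,0,0,0]]]'

```text
clock: 11.88
ee_pos: [0.4274, -0.2667, 0.1696]
tool_rot: [-3.141, 0.0, -2.253]
force: [0.0, -0.5, -0.1]
opening: 0.144
```

```bash
cat > knob.py <<'E'
from fit import *
from scipy.optimize import least_squares
def knob(fn,tcp,yaw,h0=-.0125,h1=-.0055):
    im,d,m=load(fn); P=cloud(m,d).reshape(-1,3); q=P-tcp; c,s=np.cos(yaw),np.sin(yaw)
    L=np.c_[q[:,0]*c+q[:,1]*s,-q[:,0]*s+q[:,1]*c,q[:,2]]; L=L[(np.hypot(L[:,0],L[:,1])<.035)]
    top=L[(abs(L[:,1])<.006)&(L[:,2]>.005)&(L[:,2]<.018)&(L[:,0]>.005)]; print('bar top dz',np.median(top[:,2]),'nose',top[:,0].max())
    Q=L[(L[:,2]>h0)&(L[:,2]<h1)]; print('skirt dz',np.median(Q[:,2])); B=[]
    for y in np.arange(-.022,.022,.001):
        t=Q[abs(Q[:,1]-y)<.0007]
        if len(t) and abs(y)>.009: B.append(t[t[:,0].argmax(),:2])
    B=np.array(B); B=B[B[:,0]>.003]
    r=least_squares(lambda p:np.hypot(B[:,0]-p[0],B[:,1]-p[1])-.0237,[0,0],loss='soft_l1',f_scale=.001).x
    w=tcp[:2]+[r[0]*c-r[1]*s,r[0]*s+r[1]*c]; print('axis in tool-aligned frame',r,'world',w)
E
python3 - <<'E'
from knob import *
s=ctrl.get_state(); im,d,m=cap('wrist','w5.png'); t=ctrl.get_state(); print(s['ee_pos'],s['tool_rot'],t['ee_pos'],s['opening'])
knob('w5.png',s['ee_pos'],s['tool_rot'][2]+np.pi/2)
for z in(.111,.113): dfit('w5.png',z,(.4685,-.2995))
c=im[60:420,140:430][:,:,::-1].astype(float); c=255*np.clip(c/255*1.4,0,1)**0.6
cv2.imwrite('pics/w5b.png',cv2.resize(c.astype(np.uint8),(483,600),interpolation=cv2.INTER_CUBIC))
E
```

```text
[ 0.42743901 -0.26672376  0.16955336] [-3.14133273e+00  2.12059635e-04 -2.25347273e+00] [ 0.42734109 -0.26699917  0.16952343] 0.14449931965704202
bar top dz 0.011057639012318335 nose 0.026350746538788355
skirt dz -0.009067228125848995
axis in tool-aligned frame [-0.00206022  0.00092728] world [ 0.4264255  -0.26470456]
axis 0.4685491055932731 -0.2998235523931798 r 6.321454442465686 yaw -0.6828340752153228 flat 2.812958529352545 0.005222777440058081
axis 0.46871888050610205 -0.29995391351632794 r 6.260953340288358 yaw -0.6830380251883764 flat 2.7898949901505645 0.005113420271491583
```

View pics/w5b.png

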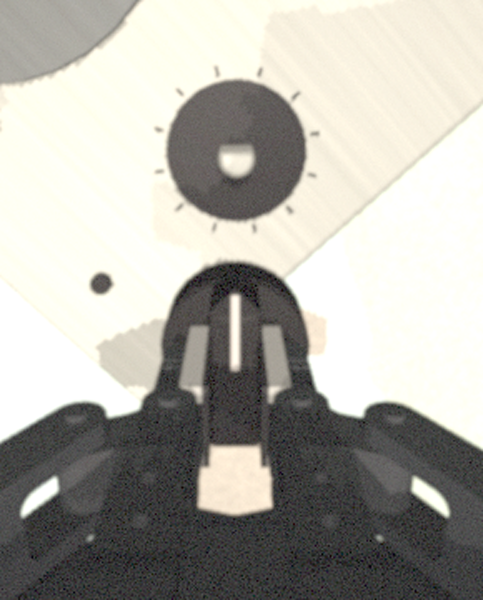

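The view shows the shaft's flat facing straight ahead of the knob's nose: shaft at (237,158), white line at (236,295)–(236,370). I'll compute the last sideways offset.

```bash
python3 - <<'E'
from h import *
im,d,m=load('w5.png'); t=np.array([.4274,-.2668]); 
for yaw in (-.683,):
    c,s=np.cos(yaw),np.sin(yaw); R=np.array([[c,s],[-s,c]])
    g=im.astype(float).sum(2)
    for v in range(240,280,6):
        row=g[v,265:300]; w=np.clip(row-np.median(row)-80,0,None); w[abs(np.arange(35)-17)>7]=0
        u=265+(w*np.arange(35)).sum()/w.sum(); print(v,round(u,2),(R@(atz(m,u,v,.1806)[:2]-t)*1e3).round(2))
    print('shaft',R@(np.array([.4686,-.2999])-t)*1e3)
    for z,v in((-.009,230),): 
        pass
E
```

```text
240 280.77 [22.69  0.9 ]
246 280.75 [19.82  0.91]
252 280.77 [16.92  0.9 ]
258 280.75 [13.97  0.91]
264 280.76 [10.99  0.9 ]
270 280.75 [7.98 0.91]
276 280.75 [4.92 0.91]
shaft [52.84830144  0.32716174]
```

arm_command --rows '[[[0.007,-0.006,0,0,0],[0.012,-0.01,0,0,0],[0.012,-0.01,0,0,0],[0.008,-0.0063,0,0,0],[0.0034,-0.003,0,0,0],[0,0,-0.008,0,0],[0,0,-0.008,0,0],[0,0,-0.006,0,0],[0,0,-0.003,0,0],[0,0,-0.003,0,0],[0,0,0,0,0],[0,0,0,0,0]]]'

```text
clock: 12.93
ee_pos: [0.4694, -0.3025, 0.1413]
tool_rot: [3.141, -0.0, -2.256]
force: [-0.5, 0.4, -0.9]
opening: 0.144
```

arm_command --rows '[[[0,0,-0.002,0,0],[0,0,-0.002,0,0],[0,0,-0.002,0,0],[0,0,0,0,0],[0,0,0,0,0]]]'

```text
clock: 13.35
ee_pos: [0.4694, -0.3026, 0.1352]
tool_rot: [3.141, -0.0, -2.257]
force: [0.4, 0.4, -1.1]
opening: 0.142
```

arm_command --rows '[[[0,0,-0.002,0,0],[0,0,-0.002,0,0],[0,0,-0.002,0,0],[0,0,-0.002,0,0],[0,0,-0.001,0,0],[0,0,0,0,0],[0,0,0,0,0]]]'

```text
clock: 13.93
ee_pos: [0.4695, -0.3026, 0.1262]
tool_rot: [3.141, -0.0, -2.257]
force: [-0.4, 0.1, -0.4]
opening: 0.141
```

arm_command --rows '[[[0,0,-0.001,0,0],[0,0,-0.001,0,0],[0,0,-0.001,0,0],[0,0,-0.001,0,0],[0,0,0,0,0],[0,0,0,0,0]]]'

```text
clock: 14.43
ee_pos: [0.4696, -0.3027, 0.1225]
tool_rot: [-3.141, 0.0, -2.257]
force: [-0.5, 0.4, 3.0]
opening: 0.139
```

arm_command --rows '[[[0,0,-0.001,0,0],[0,0,-0.001,0,0],[0,0,-0.001,0,0],[0,0,-0.001,0,0],[0,0,-0.001,0,0],[0,0,0,0,0],[0,0,0,0,0]]]'

```text
clock: 15.02
ee_pos: [0.4697, -0.3027, 0.1175]
tool_rot: [-3.141, 0.0, -2.257]
force: [-1.4, 0.3, 5.8]
opening: 0.14
```

arm_command --rows '[[[0,0,-0.001,0,0],[0,0,-0.001,0,0],[0,0,-0.001,0,0],[0,0,-0.001,0,0],[0,0,0,0,0],[0,0,0,0,0]]]'

```text
clock: 15.52
ee_pos: [0.47, -0.303, 0.1154]
tool_rot: [-3.14, 0.001, -2.257]
force: [-6.1, 3.9, 26.1]
opening: 0.145
```

arm_command --rows '[[[0,0,0.0005,0,0],[0,0,0,0,0],[0,0,0,0,0],[0,0,0,0,0],[0,0,0,0,0],[0,0,0,0,0]]]'

```text
clock: 16.02
ee_pos: [0.4699, -0.3029, 0.1155]
tool_rot: [-3.14, 0.001, -2.257]
force: [-4.6, 3.1, 21.8]
opening: 0.141
```

```bash
python3 - <<'E'
from knob import *
s=ctrl.get_state(); im,d,m=cap('wrist','w6.png'); print(s['ee_pos'],s['force'],s['opening'])
knob('w6.png',s['ee_pos'],s['tool_rot'][2]+np.pi/2)
t,dt,mt=cap('top','top6.png'); P=cloud(mt,dt)
for n,h0,h1,b in [('can',.03,.045,(255,250,295,290)),('jara',.11,.13,(60,200,110,250)),('jarb',.09,.12,(430,205,480,250))]:
    Q=P[b[1]:b[3],b[0]:b[2]].reshape(-1,3); Q=Q[(Q[:,2]>h0)&(Q[:,2]<h1)]; print(n,len(Q),Q.mean(0).round(4))
Q=cloud(m,d).reshape(-1,3); q=Q[(np.hypot(Q[:,0]-.4686,Q[:,1]+.2999)>.04)&(np.hypot(Q[:,0]-.4686,Q[:,1]+.2999)<.08)&(Q[:,2]<.1)&(Q[:,2]>.07)]; print('cooker top',np.median(q[:,2]))
o=np.hstack([cv2.resize(im,(400,300)),cv2.resize(t,(400,300))])[:,:,::-1].astype(float); cv2.imwrite('pics/f.png',(255*np.clip(o/255*1.5,0,1)**.6).astype(np.uint8))
E
```

```text
[ 0.46993407 -0.30291215  0.11552038] [-4.63403962  3.14096849 21.78507233] 0.14097292879446507
bar top dz 0.010968691813825593 nose 0.02667114943741038
skirt dz -0.009110634217343094
axis in tool-aligned frame [-0.00236956  0.00090218] world [ 0.46867183 -0.30071317]
can 281 [ 0.4574 -0.004   0.0365]
jara 482 [0.5655 0.5097 0.1201]
jarb 402 [ 0.5883 -0.5053  0.0998]
cooker top 0.08428415847532811
```

View pics/f.png

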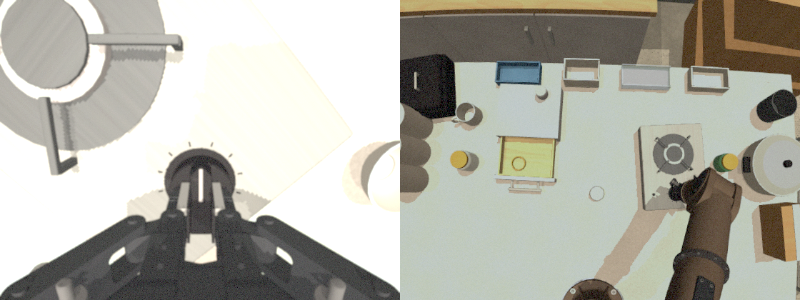

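The final view shows the knob on the shaft between the jaws and the drawer open. The can and jars are where they were.

```bash
python3 -c "
from station import ctrl
ctrl.close_job(); s=ctrl.get_state(); print(s['clock'],s['ee_pos'],s['force'],s['opening'])"
```

```text
the job is handed in; nothing more can be done
the job is handed in; nothing more can be done
```

The job is handed in at about 16 s: the drawer is open at its stop, and the knob is on the shaft and held pressed in by the gripper.

- **Drawer:** I pulled it until it stopped against 11 N, after about 150 mm of travel. The camera put the handle's movement at 148 mm, and it is still open in the last top view.
- **Knob fit:** I turned the knob to the shaft's measured flat (yaw −0.68 rad). It slid on with no resistance and met the spring at about 3 N.
- **Press:** After about 8 mm of spring travel the force jumped to 26 N, which I took as the stop. I backed off 0.5 mm and am holding at about 22 N. The knob's grip height did not change.
- **Final clearance:** The camera puts the skirt about 1 mm above the cooker's top, against the nominal 2 mm. That difference is within the camera's calibration error.
- **Can and jars:** All three are unmoved to within 0.5 mm.

No check failed. I could not read the state again after handing in.

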